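# Set the finished bamboo pieces on their fitted stands

### The job

Put every finished bamboo piece on the rosewood stand made for it: the brush pot, the tea caddy, the seal and the paperweight, each resting fully home in its recess, and put the lid on the tea caddy. The caddy fits tightly in its cork-lined stand, so push it down, with a twist if it sticks, until it sits on the bottom. Set the pieces down without dropping them or tipping any over.

Things in the scene. Friction and masses are not known exactly. Their poses are not given: they have to be found in the camera images.
- brush_pot: Loose. The largest finished piece: an open bamboo brush pot, honey yellow with a green rim band and dark carved leaves, round, 66 mm across, 85 mm tall, wall 5 mm, standing upright. Origin: centre of its underside, z up.
- tea_caddy: Loose. Open round tea caddy of dark smoked bamboo with a pale label, 50 mm across, 66 mm tall, mouth 42 mm wide inside, foot chamfered 3 mm, about 0.12 kg, standing upright without its lid. Origin: centre of its underside, z up.
- caddy_lid: Loose lid of the tea caddy: dark disc 50 mm across, 7 mm thick, pale ring on top, knob 20 mm across and 18 mm tall (15 to 33 mm above the origin); below it a tapered plug 8 mm tall, 38 narrowing to 30 mm across, on which it stands. On the caddy the disc rests on the rim: the origin is then 58 mm above the caddy's. Origin: centre of the plug's underside, z up.
- seal: Loose. Reddish bamboo-root seal: an upright block, 36 x 36 mm square and 46 mm tall, with a dark line near top and bottom, and a rounded crown above (60 mm tall in all; crown at most 32 mm wide). Origin: centre of its underside; x and y square to its sides, z up.
- paperweight: Loose. Honey-yellow bamboo paperweight with dark carved leaves, lying flat: 120 mm long (x), 28 mm wide (y) up to 16 mm height and 24 mm above, 20 mm tall. Origin: centre of its underside, z up.
- pot_stand: Fixed. Round dark rosewood stand, 100 mm across, 18 mm tall, for the brush pot: its round recess is the widest (74 mm across at the floor, 82 mm at the rim, sloping sides). The felt floor is 8 mm above the origin. Origin: centre of its underside on the bench.
- caddy_stand: Fixed. Round rosewood stand, 88 mm across, 24 mm tall, for the caddy: recess lined with six springy pale cork segments, 58 mm across at the mouth, 48 mm from 18.5 mm height down, so the caddy sticks and needs a push of 5 to 12 N, less if turned meanwhile. It is home when its underside is on the floor, 8 mm above the origin. Origin: centre of the stand's underside on the bench.
- seal_stand: Fixed. Square dark rosewood stand, 72 x 72 mm, 18 mm tall, for the seal: square recess 44 x 44 mm at the floor, 52 x 52 mm at the rim, sides along the stand's x and y (either way round fits). The felt floor is 8 mm above the origin. Origin: centre of its underside on the bench.
- weight_stand: Fixed. Long low dark rosewood stand, 158 mm (x) by 66 mm (y), 14 mm tall, for the paperweight: recess 128 x 36 mm at the floor, 6 mm more at the rim (either way round fits). The felt floor is 8 mm above the origin. Origin: centre of its underside on the bench.

How it is judged:
By the outcome, as a careful person would: the job done as asked, in the order asked, and still so for the second after the job is handed in, with the robot touching nothing.
It also fails if it takes over 144 s, if anything falls off the work surface, if the arm or the gripper's body presses on something with over 40 N, if the wrist force passes 120 N, or if a joint passes its speed limit or range.

### The arm

A 7-joint arm with a two-finger parallel gripper is mounted at the origin on the work surface. World frame = base frame: x ahead of the robot, y to its left, z up, the work surface at z = 0. Lengths are in m, angles in rad, forces in N, time in s.
With the tool pointing down it reaches from about 0.4 to 0.9 m from the base axis. Payload 5.6 kg.
Tool frame: the origin (TCP) lies midway between the tips of the shut fingers; the grasp point (between the pads) lies 19 mm behind it; z points along the fingers, y is the line along which they close (so a half turn about z gives the same grasp; the last joint's range is limited). The gripper opens to 92 mm and grips with 3 to 60 N. Pads are 20 mm wide; open, the fingers measure 128 mm over their backs; the gripper's body (75 mm by 189 mm) begins 69 mm behind the grasp point.
Start: joints at [-1.242, 0.468, -0.012, 1.603, 0.006, 1.071, -0.056], TCP at [0.236, 0.606, 0.215] pointing down, gripper open.
Joint ranges: [-2.53, 2.53], [-0.31, 2.02], [-1.57, 1.55], [0.28, 2.44], [-1.29, 4.43], [0.15, 1.84], [-2.92, 2.92]. Speed limits (rad/s): [2.57, 2.57, 3.14, 3.14, 3.14, 3.14, 3.14].

### API

Orientations are given as a 3x3 rotation matrix whose columns are the frame's x, y, z axes.
In Python, from station import env, cam, jaws gives the robot as it stands (env), with the cameras (cam) and the gripper (jaws). Calls block until the motion is done:
- env.reach(position, orientation): joint-space move of the TCP to a pose.
- env.movel(position, frame=None, rate=0.15): straight line of the TCP; frame=None keeps the orientation; rate is the mean speed in m/s.
- env.goto_joints(angles): joint-space move.
- jaws.release() and jaws.grasp(squeeze=None): open the fingers fully, or close them until they stop; squeeze is the grip in N (None keeps the last).
- env.pause(seconds).
- env.inverse_kinematics(position, orientation): joint angles nearest the present ones, or None.
- cam.read_camera(name): name is "side" or "top"; returns (picture, depth): 400x640x3 uint8, red, green, blue; 400x640 float32, m along the optical axis (not along the pixel's ray), 0 where there is no reading.
- cam.camera_info(name): a dict with "intrinsics" (3x3 intrinsics, pixels), "dist_coeffs" ([k1, k2, p1, p2, k3] as OpenCV has them; the pictures are not rectified), "eye" and "rotation" of the camera in the world. Camera axes: x right, y up, looking along -z (the intrinsics and any distortion apply to the point x, -y, -z); pixel columns grow to the right and rows downward; lengths in m; the calibration is good to about 2 mm. A picture is of the moment at which its call begins. camera_info takes no time and is no camera call.
A pose or a line that the arm cannot do raises env.PlanningError and nothing moves.
- env.finish_job(): hands the job in; it is judged then, once.
Readings, each from a call of its own:
- env.read_t(): time.
- env.read_joint_positions(): joint angles.
- env.read_joint_velocities(): joint speeds.
- env.read_tau(): joint torques, N m.
- env.read_ee_pos(): TCP position.
- env.read_tcp_rot(): TCP orientation.
- env.read_wrist_force(): force on the tool from outside, world axes, zero at the start.
- env.read_moment(): the same for the moment, N m.
- env.read_gripper_width(): finger opening in m.
- env.read_grasp_force(): force on a finger pad.
Only numpy, scipy, OpenCV 4.12 (cv2) and the standard library are available. Lean on these libraries where they do the work, as an engineer would, in place of code of your own. Each camera call takes 0.05 s, during which the arm holds its last target. There are 200 camera calls.

## Working session

There is one attempt and no reset: what is moved stays moved. The work goes in short steps, each a Python script; the robot and the scene stay as the last script left them, time stands still between calls to the robot, and variables do not carry over. Pictures are saved under pics/ and viewed, at most 14 in all, crops included, and the job is handed in when it is done.

```bash
ls; mkdir -p pics; python3 - <<'E'
from station import env, cam, jaws
import cv2,numpy as np
for n in ("top","side"):
    p,d=cam.read_camera(n); cv2.imwrite(f"pics/{n}0.png",p[:,:,::-1]); np.savez(f"{n}0.npz",p=p,d=d)
    print(n,cam.camera_info(n))
    print((d>0).mean(), d[d>0].min(), d.max())
print(env.read_tcp_rot(), env.read_t())
E
```

```text
pics
station.py
top {'intrinsics': array([[393.08298605,   0.        , 321.44300711],
       [  0.        , 393.08298605, 204.11920449],
       [  0.        ,   0.        ,   1.        ]]), 'dist_coeffs': array([-0.06204928,  0.        ,  0.        ,  0.        ,  0.        ]), 'eye': array([ 0.34221347, -0.01473696,  0.93483163]), 'rotation': array([[ 0.02269126,  0.98594494, -0.16552243],
       [-0.99970319,  0.02090857, -0.01250482],
       [-0.00886822,  0.16575705,  0.98612674]])}
0.99595703125 0.6083353 1.8610208
side {'intrinsics': array([[384.04959841,   0.        , 320.89835743],
       [  0.        , 384.04959841, 199.18104322],
       [  0.        ,   0.        ,   1.        ]]), 'dist_coeffs': array([-0.07197939,  0.        ,  0.        ,  0.        ,  0.        ]), 'eye': array([ 0.03315512, -0.59973487,  0.55982177]), 'rotation': array([[ 0.7662032 ,  0.37381609, -0.52267981],
       [-0.64259715,  0.4441384 , -0.62434765],
       [-0.00124902,  0.81424973,  0.58051341]])}
0.99623828125 0.43260455 2.666676
[[-9.31657673e-01  3.63337038e-01 -4.20503702e-04]
 [ 3.63337256e-01  9.31656555e-01 -1.44958407e-03]
 [-1.34922551e-04 -1.50330078e-03 -9.99998861e-01]] 0.1
```

View pics/top0.png

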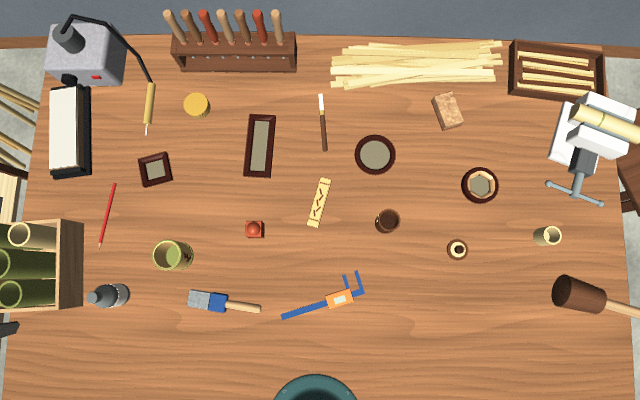

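View pics/side0.png

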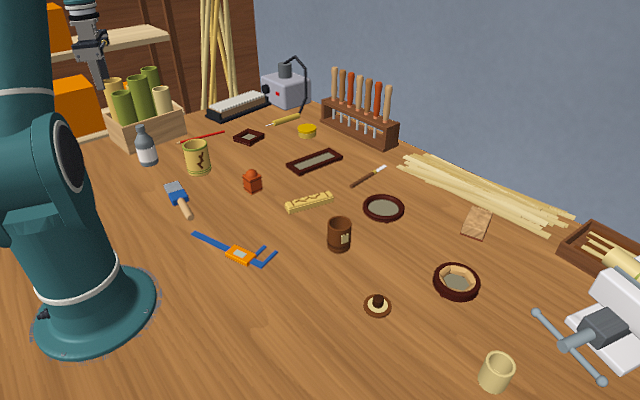

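The top view shows the stands: seal (155,169), paperweight (260,146), pot (375,155) and caddy (480,185). The loose pieces are the pot (173,255), seal (255,229), paperweight (319,203), caddy (387,221) and lid (457,249). The side view confirms all of them are upright.

```bash
cat > vis.py <<'E'
import cv2,numpy as np
from station import env, cam, jaws
def cloud(name,d):
    c=cam.camera_info(name); v,u=np.mgrid[0:400,0:640]
    n=cv2.undistortPoints(np.stack([u.ravel(),v.ravel()],1).astype(np.float64)[:,None],c["intrinsics"],c["dist_coeffs"])[:,0]
    z=d.ravel().astype(float)
    return ((np.stack([n[:,0]*z,-n[:,1]*z,-z],1))@c["rotation"].T+c["eye"]).reshape(400,640,3)
E
python3 - <<'E'
from vis import *
T=np.load('top0.npz');S=np.load('side0.npz')
ct,cs=cloud('top',T['d']),cloud('side',S['d'])
print('bench z top',np.std(ct[280:300,400:500,2]),ct[280:300,400:500,2].mean(),'side',cs[330:380,200:330,2].std(),cs[330:380,200:330,2].mean())
O=dict(seal_stand=((155,169),(249,136),18,.055),weight_stand=((260,146),(315,160),14,.09),pot_stand=((375,155),(384,207),18,.06),caddy_stand=((480,185),(457,281),24,.055),
pot=((173,255),(197,145),85,.05),seal=((255,229),(253,180),46,.035),weight=((319,203),(310,202),20,.075),caddy=((387,221),(340,220),66,.035),lid=((457,249),(377,305),15,.04))
for k,(a,b,h,r) in O.items():
    for nm,c,p in (('top',ct,a),('side',cs,b)):
        s=c[p[1],p[0],:2]
        w=(np.linalg.norm(c[...,:2]-s,axis=-1)<r+.02)&(c[...,2]>.0065)&(c[...,2]<.12)
        P=c[w]; tz=np.percentile(P[:,2],95)
        m=P[abs(P[:,2]-h/1000)<.004][:,:2].astype(np.float32)
        if len(m)<5: print(k,nm,'few',tz); continue
        (x,y),R=cv2.minEnclosingCircle(m); rect=cv2.minAreaRect(m)
        print(k,nm,len(m),'tz%.4f'%tz,'circ %.4f %.4f D%.4f'%(x,y,2*R),'rect',np.round(rect[0],4),np.round(rect[1],4),round(rect[2],1))
E
```

```text
bench z top 0.04175315148699754 0.002874184254361903 side 0.037922475964564446 0.0031082835434841213
seal_stand top 511 tz0.0216 circ 0.5752 0.4076 D0.1014 rect [0.5758 0.4075] [0.0748 0.0746] 16.0
seal_stand side 182 tz0.0194 circ 0.5732 0.4056 D0.0990 rect [0.5728 0.4051] [0.0774 0.0782] 18.1
weight_stand top 1275 tz0.0177 circ 0.6401 0.1522 D0.1706 rect [0.6414 0.1532] [0.0672 0.1614] 87.8
weight_stand side 405 tz0.0145 circ 0.6360 0.1501 D0.1702 rect [0.6359 0.1522] [0.0715 0.1589] 87.7
pot_stand top 545 tz0.0210 circ 0.6227 -0.1302 D0.1011 rect [ 0.6213 -0.1299] [0.0973 0.098 ] 89.9
pot_stand side 356 tz0.0182 circ 0.6181 -0.1300 D0.1026 rect [ 0.6183 -0.1315] [0.0972 0.0983] 75.9
caddy_stand top 634 tz0.0270 circ 0.5510 -0.3822 D0.0893 rect [ 0.5503 -0.3826] [0.0854 0.0857] 43.9
caddy_stand side 809 tz0.0252 circ 0.5475 -0.3840 D0.0884 rect [ 0.5471 -0.3842] [0.0855 0.0853] 80.9
pot top 244 tz0.0874 circ 0.3671 0.3314 D0.0678 rect [0.3677 0.3305] [0.0654 0.0655] 89.5
pot side 134 tz0.0855 circ 0.3626 0.3300 D0.0714 rect [0.3645 0.3296] [0.0675 0.0641] 57.7
seal top 117 tz0.0618 circ 0.4307 0.1499 D0.0476 rect [0.4313 0.15  ] [0.0364 0.035 ] 2.8
seal side 73 tz0.0584 circ 0.4299 0.1472 D0.0476 rect [0.4296 0.1475] [0.0357 0.0362] 2.0
weight top 523 tz0.0238 circ 0.5027 0.0078 D0.1205 rect [0.5015 0.0035] [0.0275 0.1197] 75.5
weight side 319 tz0.0210 circ 0.4975 0.0007 D0.1180 rect [0.4977 0.001 ] [0.0263 0.1164] 75.9
caddy top 120 tz0.0683 circ 0.4552 -0.1547 D0.0502 rect [ 0.4553 -0.1548] [0.047  0.0488] 46.0
caddy side 137 tz0.0657 circ 0.4525 -0.1571 D0.0525 rect [ 0.4531 -0.156 ] [0.0497 0.0485] 27.1
lid top 278 tz0.0355 circ 0.3965 -0.3236 D0.0518 rect [ 0.397  -0.3236] [0.0468 0.0513] 0.5
lid side 396 tz0.0336 circ 0.3933 -0.3246 D0.0517 rect [ 0.3926 -0.3254] [0.0496 0.0496] 33.6
```

```bash
cat > arm.py <<'E'
from vis import *
def R(deg):
    a=np.radians(deg);c,s=np.cos(a),np.sin(a)
    return np.array([[-s,c,0],[c,s,0],[0,0,-1.]])
def yaw(x,y): return np.degrees(np.arctan2(y,x))
def fz(): return env.read_wrist_force()[2]
def log(tag): print(tag,'t%.1f'%env.read_t(),'tcp',np.round(env.read_ee_pos(),4),'w%.4f'%env.read_gripper_width(),'g%.1f'%env.read_grasp_force(),'F',np.round(env.read_wrist_force(),2))
def pick(x,y,z,yw,sq,top=.2):
    env.reach([x,y,top],R(yw)); env.movel([x,y,z+.03],rate=.2); env.movel([x,y,z],rate=.06)
    log('at'); jaws.grasp(sq); log('grip'); env.movel([x,y,top],rate=.15); log('lift')
def lower(x,y,z0,zmin,dF,step=.001):
    "go down in small steps until the support force rises by dF"
    f0=fz(); z=z0
    while z>zmin+1e-6:
        z=max(z-step,zmin); env.movel([x,y,z],rate=.03)
        if fz()-f0>dF: break
    print('touch %.4f dF %.2f'%(z,fz()-f0)); return z
def place(x,y,z,yw,dF=1.5,top=.2,rel=True):
    "z: nominal TCP height when the piece is home"
    env.reach([x,y,top],R(yw)); env.movel([x,y,z+.02],rate=.15); env.pause(.2)
    lower(x,y,z+.02,z-.0015,dF)
    if rel:
        log('down'); jaws.release(); env.movel([x,y,top],rate=.2); log('up')
def snap(tag):
    for n in ('top','side'):
        p,d=cam.read_camera(n); cv2.imwrite(f'pics/{n}{tag}.png',p[:,:,::-1]); np.savez(f'{n}{tag}.npz',p=p,d=d)
E
python3 - <<'E'
from arm import *
pick(.3655,.3304,.050,yaw(.3655,.3304),20)
place(.6201,-.1304,.058,yaw(.6201,-.1304))
pick(.454,-.1557,.026,yaw(.454,-.1557),40)
E
```

```text
at t2.7 tcp [0.3655 0.3303 0.0498] w0.0917 g0.0 F [ 0.56 -0.19 -0.52]
grip t3.2 tcp [0.3655 0.3305 0.0502] w0.0663 g20.0 F [-0.54 -0.54  2.16]
lift t4.3 tcp [0.365  0.3299 0.1991] w0.0660 g20.0 F [ 0.69 -0.11 -2.49]
touch 0.0580 dF 1.97
down t12.4 tcp [ 0.6203 -0.1305  0.0583] w0.0664 g20.0 F [-0.96  0.78  0.88]
up t13.8 tcp [ 0.6194 -0.1299  0.1989] w0.0918 g0.0 F [-0.43  1.18 -0.07]
at t16.0 tcp [ 0.4538 -0.1559  0.0258] w0.0923 g0.0 F [ 0.21 -1.26 -0.23]
grip t16.7 tcp [ 0.454  -0.1557  0.0261] w0.0495 g40.0 F [-0.32  0.71  0.67]
lift t18.0 tcp [ 0.4534 -0.1555  0.1993] w0.0498 g40.0 F [-1.07 -0.52  0.01]
```

```bash
python3 - <<'E'
from arm import *
x,y=.549,-.3833; a=yaw(x,y); z=.034
jaws.grasp(50)
env.reach([x,y,.2],R(a)); env.movel([x,y,z+.022],rate=.15); env.pause(.2)
f0=env.read_wrist_force(); h=z+.022; k=0
while h>z-.0025:
    h-=.001; k+=1
    env.movel([x,y,h],R(a+(6,0,-6,0)[k%4]),rate=.03)
    f=env.read_wrist_force()-f0
    print('%.4f'%h,'%.4f'%env.read_ee_pos()[2],np.round(f,1),'%.1f'%env.read_t())
    if f[2]>25 or np.hypot(*f[:2])>15: break
log('end')
snap('1')
E
```

```text
0.0550 0.0550 [-0.4  0.3  0.3] 20.8
0.0540 0.0538 [-0.  -1.   0.9] 21.1
0.0530 0.0531 [ 0.1 -0.6  0.9] 21.3
0.0520 0.0522 [-0.7 -0.6  0.3] 21.6
0.0510 0.0509 [-0.4 -0.2  1. ] 21.8
0.0500 0.0499 [-0.8 -0.2  0.3] 22.1
0.0490 0.0492 [-0.1  0.1  1.4] 22.3
0.0480 0.0481 [ 0.3 -0.2  0.2] 22.6
0.0470 0.0469 [-0.2 -0.4  0.2] 22.9
0.0460 0.0459 [0.1 0.7 0.4] 23.1
0.0450 0.0452 [-0.1  0.5  1.1] 23.4
0.0440 0.0442 [0.7 0.4 0.1] 23.6
0.0430 0.0429 [-0.4 -0.5 -0. ] 23.9
0.0420 0.0420 [ 0.5 -0.   0.5] 24.1
0.0410 0.0414 [-0.5 -0.7  1.6] 24.4
0.0400 0.0403 [-0.5  0.2  2.7] 24.7
0.0390 0.0389 [ 0.1 -0.6  1.6] 24.9
0.0380 0.0379 [ 0.4 -0.   0. ] 25.2
0.0370 0.0369 [ 0.8 -1.  -0.4] 25.4
0.0360 0.0360 [ 1.  -1.2 -0.4] 25.7
0.0350 0.0351 [ 0.4 -1.2  0.9] 26.0
0.0340 0.0342 [ 0.  -0.9  1.5] 26.2
0.0330 0.0341 [ 0.5 -1.   7.7] 26.5
0.0320 0.0341 [-2.3  0.9 12.6] 26.7
0.0310 0.0341 [-3.   2.7 19.1] 27.0
end t27.0 tcp [ 0.5499 -0.3841  0.0341] w0.0493 g50.0 F [-2.83  2.77 17.79]
```

View pics/side1.png

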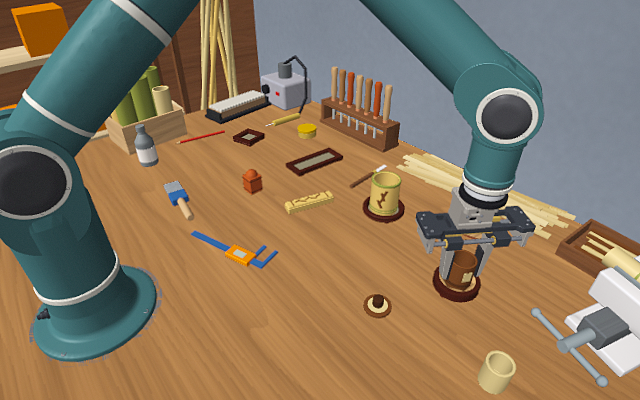

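The side view shows the brush pot upright in its stand at (385,200) and the caddy in its stand at (460,275). The caddy met a hard stop at TCP z = 34.1 mm, which is its home height.

```bash
python3 - <<'E'
from arm import *
x,y=.549,-.3833
env.movel([x,y,.0335],rate=.03); jaws.release(); env.movel([x,y,.2],rate=.15); log('up')
snap('2')
pick(.4304,.1487,.017,2.4,20)
place(.5743,.4065,.025,17)
pick(.4996,.0022,.008,75.7,25)
snap('3')
E
```

```text
up t29.4 tcp [ 0.5486 -0.3828  0.1989] w0.0923 g0.0 F [-0.87 -0.01  0.31]
at t33.0 tcp [0.4304 0.1484 0.0168] w0.0918 g0.0 F [0.13 0.72 0.86]
grip t33.9 tcp [0.4304 0.1487 0.017 ] w0.0358 g20.0 F [-0.59 -0.16  0.11]
lift t35.2 tcp [0.4299 0.1485 0.1994] w0.0361 g20.0 F [-0.52  0.14 -1.37]
touch 0.0240 dF 6.74
down t43.0 tcp [0.5745 0.4066 0.0251] w0.0356 g20.0 F [-1.77 -0.59  6.05]
up t45.0 tcp [0.5735 0.4063 0.1986] w0.0918 g0.0 F [-0.43  0.77  0.58]
at t48.1 tcp [0.4995 0.002  0.0078] w0.0914 g0.0 F [-0.85 -0.34  0.47]
grip t49.1 tcp [0.4996 0.0022 0.008 ] w0.0278 g25.0 F [0.41 0.96 0.04]
lift t50.5 tcp [0.499  0.0022 0.1993] w0.0278 g25.0 F [-0.29 -0.33 -1.64]
```

View pics/side3.png

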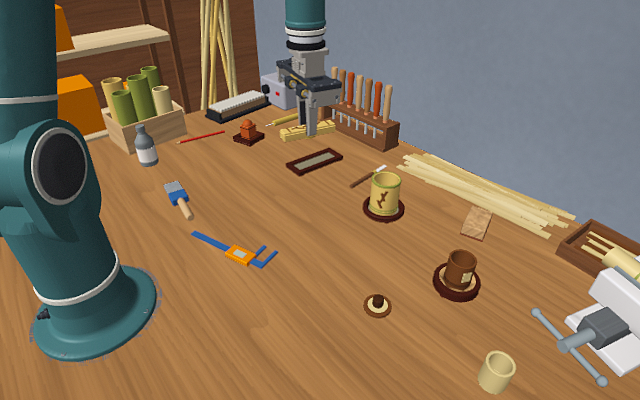

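The side view shows the seal in its stand at (248,130), the caddy at home (460,270), and the paperweight held level at (308,130).

```bash
python3 - <<'E'
from arm import *
place(.6384,.152,.016,87.8)
x,y=.3949,-.3243
pick(x,y,.017,yaw(x,y),15)
x,y=.549,-.3833
place(x,y,.083,yaw(x,y))
env.reach([.45,-.05,.35],R(0)) if False else None
snap('4')
T=np.load('top4.npz');S=np.load('side4.npz'); c=cloud('top',T['d']); s=cloud('side',S['d'])
for nm,C in (('top',c),('side',s)):
  for n,(px,py),r in (('pot',(.6201,-.1304),.036),('weight',(.6384,.152),.008),('seal',(.5743,.4065),.012),('lid knob',(.549,-.3833),.012)):
    P=C[np.linalg.norm(C[...,:2]-[px,py],axis=-1)<r]; P=P[P[:,2]<.15]
    print(nm,n,len(P),np.round(np.percentile(P[:,2],[50,95]),4) if len(P) else '')
E
```

```text
touch 0.0330 dF 1.65
down t53.6 tcp [0.6383 0.152  0.0329] w0.0274 g25.0 F [ 0.08  0.73 -0.1 ]
up t55.7 tcp [0.6375 0.1521 0.1987] w0.0919 g0.0 F [-0.1  -0.23 -0.54]
at t59.2 tcp [ 0.3947 -0.3245  0.0169] w0.0919 g0.0 F [ 0.22 -0.02  0.43]
grip t60.2 tcp [ 0.3949 -0.3243  0.017 ] w0.0195 g15.0 F [ 0.61  0.2  -0.15]
lift t61.6 tcp [ 0.3945 -0.3239  0.1993] w0.0196 g15.0 F [ 0.44 -0.2  -0.97]
touch 0.0820 dF 7.10
down t68.6 tcp [ 0.5492 -0.3836  0.083 ] w0.0191 g15.0 F [-1.74  0.94  5.81]
up t70.4 tcp [ 0.5487 -0.3825  0.1989] w0.0919 g0.0 F [0.36 0.13 0.05]
top pot 1016 [0.0537 0.0955]
top weight 33 [0.0292 0.0331]
top seal 95 [0.0677 0.0714]
top lid knob 0 
side pot 1188 [0.0658 0.0925]
side weight 13 [0.0274 0.0293]
side seal 24 [0.0666 0.0694]
side lid knob 157 [0.0946 0.0998]
```

View pics/side4.png

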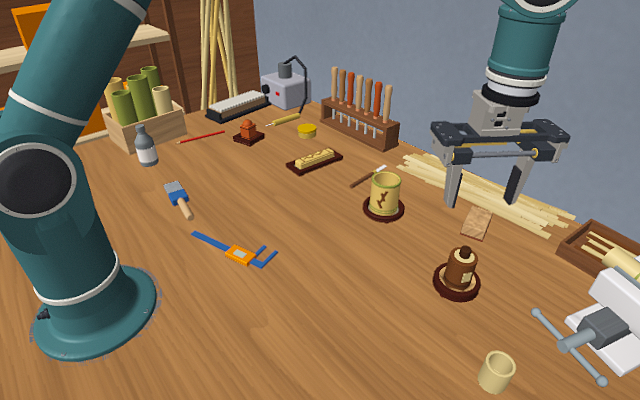

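View pics/top4.png

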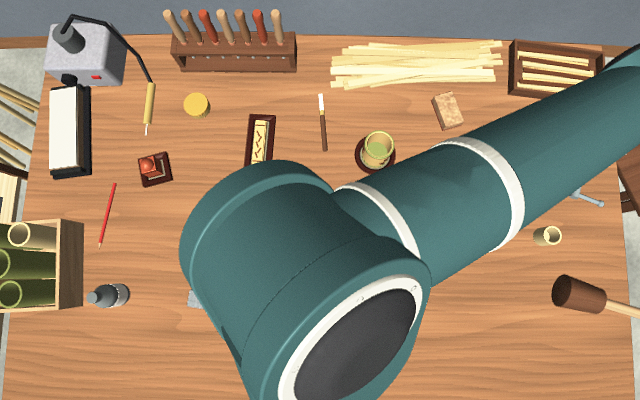

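The side view shows the pot (385,195), seal (248,130), paperweight (315,158) and lidded caddy (462,268) all on their stands. One fault: force noise triggered the paperweight release early, about 17 mm above home, so it fell the rest of the way. I'll move the arm clear and check that it and the others really lie flat and home.

```bash
python3 - <<'E'
from arm import *
env.movel([.5486,-.3825,.26],rate=.2)
q=env.read_joint_positions().copy(); q[0]=-1.3; env.goto_joints(q); log('clear')
snap('5')
for n in ('top','side'):
  C=cloud(n,np.load(n+'5.npz')['d'])
  def near(px,py,r): return C[(np.linalg.norm(C[...,:2]-[px,py],axis=-1)<r)&(C[...,2]<.15)]
  P=near(.6384,.152,.075); p=P[(abs(P[:,2]-.0285)<.008)&(P[:,2]>.0215)]
  # keep top-face points, fit plane
  A=np.c_[p[:,:2]-[.6384,.152],np.ones(len(p))]; k=np.linalg.lstsq(A,p[:,2],rcond=None)[0]
  st=P[(P[:,2]>.010)&(P[:,2]<.019)]
  r=cv2.minAreaRect(p[:,:2].astype(np.float32)); print(n,'weight plane tilt',np.round(np.degrees(k[:2]),2),'z %.4f'%k[2],'stand rim z %.4f'%np.median(st[:,2]),len(p),r)
  for nm,px,py,r,h,b in (('pot',.6201,-.1304,.045,.093,.004),('seal block',.5743,.4065,.03,.054,.004),('lid disc',.549,-.3833,.033,.081,.004),('caddy stand',.549,-.3833,.05,.024,.004)):
    p=near(px,py,r); p=p[abs(p[:,2]-h-(.0025 if n=='top' else 0))<b]
    if len(p)<10: print(n,nm,'few',len(p)); continue
    c=cv2.minEnclosingCircle(p[:,:2].astype(np.float32)); A=np.c_[p[:,:2]-p[:,:2].mean(0),np.ones(len(p))]; k=np.linalg.lstsq(A,p[:,2],rcond=None)[0]
    print(n,nm,len(p),'z %.4f'%k[2],'tilt',np.round(np.degrees(k[:2]),1),'c',np.round(c[0],4),'D %.4f'%(2*c[1]))
p=cv2.imread('pics/top5.png')
a=[cv2.resize(p[y-40:y+40,x-40:x+40],(400,300) if 0 else (300,300),interpolation=cv2.INTER_CUBIC) for x,y in ((155,165),(260,146),(377,152),(480,180))]
cv2.imwrite('pics/crop5.png',np.vstack([np.hstack(a[:2]),np.hstack(a[2:])]))
E
```

```text
clear t73.7 tcp [0.5581 0.3679 0.2597] w0.0921 g0.0 F [-0.37 -0.08 -0.54]
top weight plane tilt [0.33 3.24] z 0.0288 stand rim z 0.0152 563 ((0.6401199698448181, 0.15235871076583862), (0.029215173795819283, 0.11954933404922485), 87.59642791748047)
top pot 214 z 0.0944 tilt [-0.1 -0.1] c [ 0.6211 -0.1296] D 0.0682
top seal block 109 z 0.0559 tilt [-1.   0.2] c [0.5747 0.4059] D 0.0496
top lid disc 291 z 0.0824 tilt [-0.2  0.1] c [ 0.551  -0.3816] D 0.0523
top caddy stand 395 z 0.0253 tilt [0.3 0. ] c [ 0.5505 -0.3815] D 0.0886
side weight plane tilt [0.34 6.52] z 0.0268 stand rim z 0.0134 244 ((0.6354764103889465, 0.15013836324214935), (0.030035492032766342, 0.11912042647600174), 88.20880126953125)
side pot 168 z 0.0919 tilt [ 0.2 -0.2] c [ 0.6184 -0.1307] D 0.0698
side seal block 45 z 0.0537 tilt [1.  0.3] c [0.5724 0.4039] D 0.0474
side lid disc 340 z 0.0811 tilt [1.3 1.3] c [ 0.5471 -0.3847] D 0.0507
side caddy stand 651 z 0.0236 tilt [ 0.4 -0.2] c [ 0.5469 -0.3842] D 0.0880
```

View pics/crop5.png

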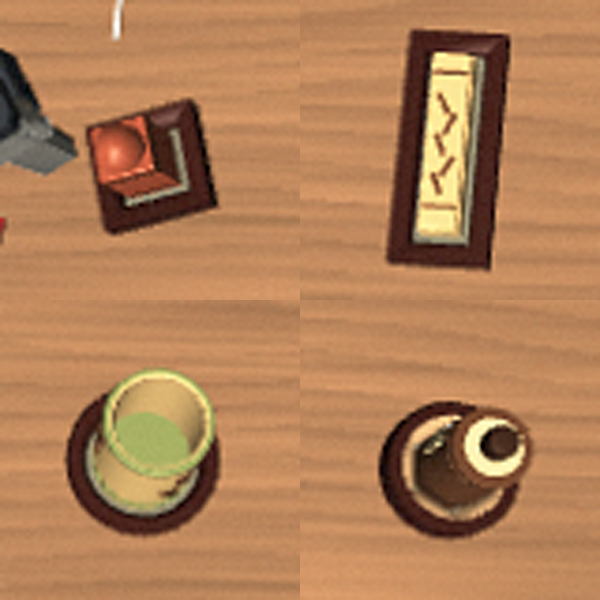

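The crops show all four pieces inside their recesses, with the lid flat on the caddy: disc at 81 mm, the home value. The paperweight's fitted cross tilt probably comes from its stepped side wall, so I'll check using the central strip only and hand in if it's flat.

```bash
python3 - <<'E'
from arm import *
ok=True
for n,c0 in (('top',(.6401,.1524)),('side',(.6355,.1501))):
  C=cloud(n,np.load(n+'5.npz')['d']).reshape(-1,3); a=np.radians(-2.2); d=C[:,:2]-c0
  u=d@[np.cos(a),np.sin(a)]; v=d@[-np.sin(a),np.cos(a)]
  m=(abs(u)<.055)&(abs(v)<.008)&(C[:,2]<.06); k=np.linalg.lstsq(np.c_[u[m],v[m],np.ones(m.sum())],C[m,2],rcond=None)[0]
  print(n,m.sum(),np.degrees(k[:2]),k[2]); ok&=abs(np.degrees(k[1]))<2.5
if ok: print(env.finish_job())
E
```

```text
top 291 [-0.16271973 -0.21937022] 0.029853599374061384
side 106 [-0.02757654  0.6193583 ] 0.027498733772193237
the job is handed in; nothing more can be done
None
```

I handed the job in at about 74 s with all four pieces home on their stands and the lid on the caddy, but the paperweight was released about 17 mm too high and dropped into its recess instead of being set down; it lies flat and home.

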